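# Press a seal plug home with bench locking pliers

## Robot

A 6-joint arm with a two-finger parallel gripper is mounted at the origin on a cart in front of the work surface, level with it; the furniture and walls round the work are solid. World frame = base frame: x ahead of the robot, y to its left, z up, the work surface at z = 0. Lengths are in mm, angles in rad, forces in N, time in s.
With the tool pointing down it reaches from about 350 to 1000 mm from the base axis. Payload 7.1 kg.
Tool frame: the origin (TCP) lies at the very end of the fingers, on their centre line; the grasp point (between the pads) lies 19 mm behind it; z points along the fingers, y is the line along which they close (so a half turn about z gives the same grasp; the last joint's range is limited). The gripper opens to 85 mm and grips with 20 to 120 N. Pads are 22 mm wide; open, the fingers measure 114 mm over their backs; the gripper's body (76 mm by 85 mm) begins 54 mm behind the grasp point. The pads swing forward as they close: fully open they stand 13 mm farther back than shut.
Start: joints at [-1.369, 0.423, 1.63, -0, 1.089, -0.019], TCP at [136.901, -609.806, 231.319] pointing down, gripper open.
Joint ranges: [-3, 3], [-0.9, 2.11], [0.09, 2.58], [-1.31, 4.45], [0.11, 2.69], [-2.54, 2.54]. Speed limits (rad/s): [2.39, 2.39, 3.01, 3.14, 3.14, 3.14].

## Interface

Orientations are given as a 3x3 rotation matrix whose columns are the frame's x, y, z axes.
In Python, from cell import sensors, imaging, ticket gives the robot as it stands. The module is installed in compiled form; this text tells all that it offers.
- The arm moves only by the tool servo_tool, never from a script. Its argument "deltas" is a list of rows, each a list of 3 entries, a list of its own where there are three numbers: the shift along the tool's x, y, z in units of 0.025 m (1.0 is 0.025 m), then the turn, a rotation vector about the tool's x, y, z in units of 0.15 rad (1.0 is 0.15 rad), then the gripper command: -1 is fully open, 1 is shut, values between are in proportion. A call has 1 to 8 rows; each row shifts and turns the commanded pose from where the row before left it, along the tool's axes as they then stand; what a row does not reach is not made up. A row lasts 1/10 s, in which the tool goes at most 50 mm and 8.59 degrees, less where a joint would pass 70% of its speed; a pose out of reach is approached as far as the arm can. A call with a number of a shift or a turn outside -1 to 1 is refused whole. A call with a gripper value outside its range is refused whole. The fingers move at their own pace and stop on an object; the grip force is fixed at half the most. Time passes only in rows, so rows that do not move let the fingers close. It gives the time, the measured TCP pose, the force, the opening and the grip force at its end, in the units of the state.
- sensors.get_state(): the state, without advancing time (a new reading comes with each control period).
- imaging.read_camera(name): name is "scene" or "side" or "wrist"; returns the picture (480x640x3 uint8, red, green, blue); there is no depth.
- imaging.calibration(name): a dict with "camera_matrix" (3x3 intrinsics, pixels), "world_to_cam" (4x4, takes a point from world to camera coordinates); the wrist camera has in their place "T_tool_cam" (4x4, takes a point from camera to tool coordinates, whose origin is the TCP and whose axes are the flange's). Camera axes: x right, y up, looking along -z (the intrinsics and any distortion apply to the point x, -y, -z); pixel columns grow to the right and rows downward; lengths in mm; the calibration is good to about 2 mm. A picture is of the moment at which its call begins: read the wrist's pose just before it. calibration takes no time and is no camera call.
- ticket.finish_job(): hands the job in; it is judged then, once.
The state is a dict: "t": time; "joint_positions": joint angles; "joint_vel": joint speeds; "joint_efforts": joint torques, N m; "eef_pos": TCP position; "tcp_rot": TCP orientation; "force": force on the tool from outside, world axes, zero at the start; "ft_torque": the same for the moment, N m; "gripper_width": finger opening in mm; "grip_force": force on a finger pad.
Only numpy, scipy, OpenCV 4.12 (cv2) and the standard library are available. Lean on these libraries where they do the work, as an engineer would, in place of code of your own. Each camera call takes 0.05 s, during which the arm holds its last target. There are 200 camera calls.

## Task

Use the bench-mounted locking pliers to press the seal plug into the sample cell: take both handles between the fingers, feeling slowly for the palm pad on the fixed one, and squeeze them together, gently and with equal force on both, until they snap over centre and stay locked when you let go, never loading either handle with more than about 30 N. Then, with the handles still locked and untouched, pull the upright post of the release lever back towards the handle ends so that the pliers spring wide open; leave the plug pressed home, the lever back at rest and everything around undisturbed.

Things in the scene. Friction and masses are not known exactly. Their poses are not given: they have to be found in the camera images.
- clamp_base: aluminium base plate (150 x 130 x 12 mm, x -45..105, y -75..55) of the steel locking pliers, screwed to the worktop. Origin on the worktop under the pliers' main rivet; x points from the handles to the jaws, y to the side of the moving handle, z up. All offsets below are mm in this frame. Where it stands and its yaw vary.
- fixed_handle: the fixed handle: a steel bar 5 mm thick, 24 mm high (z 36 to 60), x -154 to -18, outer face at y = -8, with an adjusting screw to x = -171. Before its outer face stands a steel palm pad, 4 mm thick (x -132 to -78, same height), set 0 to 18 mm off the bar: its outer face is somewhere from y = -12 to -30, not measured, to be felt for. Bar and pad do not give way. Origin as clamp_base.
- fixed_grip (a point): middle of the bar's outer face, behind the middle of the palm pad: (-105, -8, 48). Squeeze on the pad here; it is rigid: touch it slowly (steps of about a millimetre are gentle), and move the hand along as the fingers close. Only thin pad guides at x = -126 and -84 (z 32) and the worktop lie below
- handle_grip: the moving handle: a steel bar 8 mm thick, z 36 to 60, 150 mm long, on the +y side, hinged at the main rivet (vertical axis through clamp_base's origin). Locked, it lies at y +4 to +12, parallel to the fixed one; open, it is swung 0.25 rad outwards (outer face at y = +39 at x = -105). Span over pad and handle at x = -105: 24 to 42 mm locked, 51 to 69 mm open. Origin at the rivet on the worktop.
- moving_grip (a point): middle of the moving handle's outer face, 105 mm from the rivet, 48 mm above the worktop: (-105, +12, 48) when locked
- handle (a joint): angle of the moving handle, rad: 0 wide open (sprung), dead centre 0.17, 0.25 locked on its own hard stop. At 105 mm from the rivet it takes about 15 N to start closing it and 11 N at 0.08; the force fades towards dead centre, after which the handle snaps on to the stop and stays.
- lever_post: release lever with its upright round steel post, 12 mm diameter, at the far end, standing from z = 66 to 107; at rest at x = -18, y = -67. The lever is a flat arm 66 mm long and 12 mm wide at z = 66 to 72, on a vertical pivot at (-18, -1.5). Origin on the lever's pivot, 69 mm above the worktop.
- post_top (a point): centre of the post's top, 107 mm above the worktop
- release_lever (a joint): angle of the release lever, rad: 0 at rest (light spring return), growing as the post is pulled towards -x (the handle ends), stop at 0.40. It meets the locked handle at about 0.07 and trips it open at about 0.2 (post pulled 13 to 15 mm), with about 13 N at the post.
- plug (a joint): how far the white seal plug (18 mm head, at x = 50, between the jaws) is pressed into the grey cell, m: 0 to 0.0025 at the start, about 0.006 when the pliers have been locked; it stays by friction
- beaker: 100 ml glass beaker, 53 mm diameter, 70 mm high, right of the pliers; bystander. Origin under its centre
- vial: small reagent vial, 23 mm diameter, 40 mm high, near the jaws; bystander. Origin under its centre
- petri: petri dish, 59 mm diameter, 15 mm high, left of the handles; bystander. Origin under its centre
- bottle_small: small reagent bottle with screw cap, 43 mm diameter, 82 mm high, behind on the right; bystander. Origin under its centre

How it is judged (in metres and radians):
On the way, in this order (a step that is already met when the one before it is completed fails the run):
1. both handles are squeezed between the fingers, each carrying the closing force, and the moving one has begun to close (contact force between the fingers and fixed_handle above 7 N and contact force between the fingers and handle_grip above 7 N and value of joint handle above 0.02 rad), for 0.15 s.
2. the pliers are locked over centre and let go of (value of joint handle above 0.235 rad and contact force between the fingers and fixed_handle below 0.3 N and contact force between the fingers and handle_grip below 0.3 N and value of joint release_lever below 0.03 rad), for 0.2 s.
3. the release lever is pulled while the handles are still locked and untouched (value of joint release_lever above 0.04 rad and value of joint handle above 0.2 rad and contact force between the fingers and lever_post above 0.3 N and contact force between the arm and handle_grip below 0.3 N).
At the end, for the whole second after the job is handed in: The moving handle is sprung open (within 0.03 rad of wide open), the release lever is back at rest (within 0.03 rad), and the plug is pressed in by more than 4.5 mm (value of joint each of handle, release_lever below 0.03 rad and value of joint plug above 0.0045 m); the robot touches nothing.
It fails at once if the fixed handle is loaded with more than 30 N (contact force between the fingers and fixed_handle above 30 N).
It fails at once if the moving handle is loaded with more than 30 N (contact force between the fingers and handle_grip above 30 N).
It fails at once if a bystander is shifted by more than 15 mm (distance of any of beaker, vial, petri, bottle_small from where it was at the start of the episode above 0.015 m).
It also fails if it takes over 64 s, if anything falls off the work surface, if the arm or the gripper's body presses on something with over 40 N, if the wrist force passes 120 N, or if a joint passes its speed limit or range.

## Working session

There is one attempt and no reset: what is moved stays moved. The work goes in short steps, Python scripts to look and compute and a tool call to move; the robot and the scene stay as the last step left them, time stands still between calls to the robot, and variables do not carry over. Pictures are saved under pics/ and viewed, at most 10 in all, crops included, and the job is handed in when it is done.

Besides the shell and the picture viewer there is one more tool, called after "Call:" by a JSON object that holds its "name" and its "arguments", one argument or row to a line. servo_tool: Moves the arm, as the interface text tells. Its arguments: {"type":"object","properties":{"deltas":{"type":"array"}},"required":["deltas"]}

```bash
mkdir -p pics; python3 - <<'E'
from cell import sensors, imaging
import cv2, numpy as np
s=sensors.get_state(); print({k:np.round(v,3).tolist() for k,v in s.items()})
for n in ["scene","side","wrist"]:
    im=imaging.read_camera(n); cv2.imwrite(f"pics/{n}0.png",im[:,:,::-1])
    print(n,{k:np.round(v,3).tolist() for k,v in imaging.calibration(n).items()})
E
```

```text
{'t': 0.0, 'joint_positions': [-1.369, 0.424, 1.631, -0.0, 1.089, -0.019], 'joint_vel': [0.002, -0.001, 0.002, -0.0, -0.0, -0.002], 'joint_efforts': [0.001, -55.737, -28.174, 0.0, 0.007, -0.0], 'eef_pos': [136.814, -609.237, 230.522], 'tcp_rot': [[0.976, 0.219, -0.0], [0.219, -0.976, 0.002], [0.0, -0.002, -1.0]], 'force': [-0.271, 0.503, 0.336], 'ft_torque': [0.007, -0.007, 0.056], 'grip_force': 0.0, 'gripper_width': 85.43}
scene {'camera_matrix': [[524.14, 0.0, 318.945], [0.0, 524.14, 242.389], [0.0, 0.0, 1.0]], 'world_to_cam': [[-0.901, -0.433, 0.002, 574.406], [0.194, -0.4, 0.896, -192.588], [-0.387, 0.808, 0.445, -827.606], [0.0, 0.0, 0.0, 1.0]]}
side {'camera_matrix': [[505.764, 0.0, 318.862], [0.0, 505.764, 226.701], [0.0, 0.0, 1.0]], 'world_to_cam': [[0.851, -0.525, -0.012, -534.835], [0.227, 0.346, 0.91, -255.779], [-0.474, -0.777, 0.414, -655.387], [0.0, 0.0, 0.0, 1.0]]}
wrist {'camera_matrix': [[397.742, 0.0, 314.034], [0.0, 397.742, 235.501], [0.0, 0.0, 1.0]], 'T_tool_cam': [[0.001, 0.948, 0.318, 82.43], [1.0, -0.001, -0.0, 0.314], [-0.0, 0.318, -0.948, -142.762], [0.0, 0.0, 0.0, 1.0]]}
```

View pics/scene0.png

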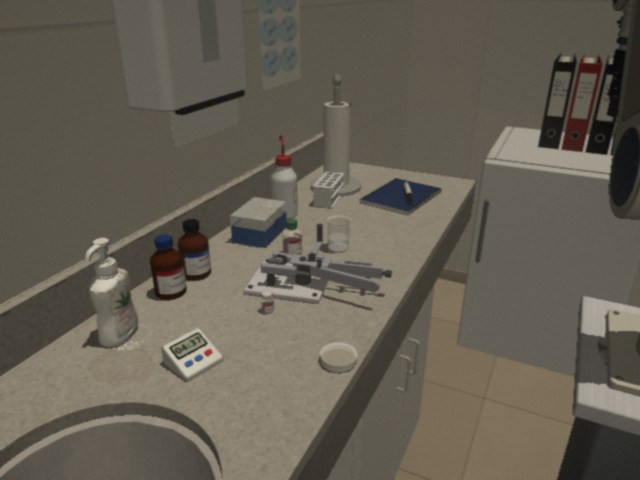

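View pics/side0.png

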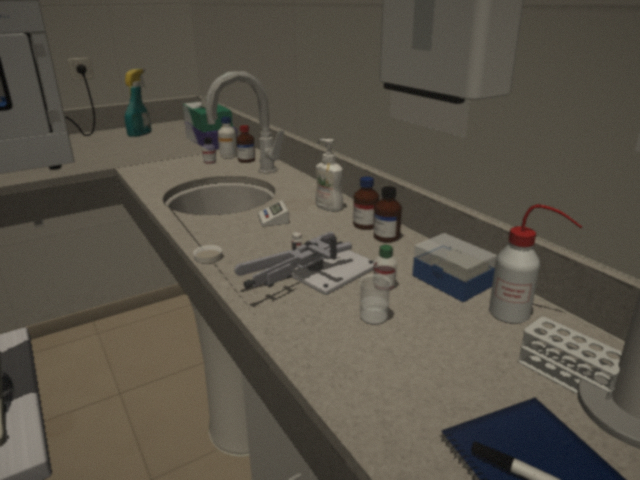

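```bash
cat > h.py <<'E'
import numpy as np, cv2
from cell import sensors, imaging
def cam(n,s=None):
    c=imaging.calibration(n); K=np.array(c["camera_matrix"])
    if n=="wrist":
        T=np.eye(4); T[:3,:3]=s["tcp_rot"]; T[:3,3]=s["eef_pos"]
        W=np.linalg.inv(T@np.array(c["T_tool_cam"]))
    else: W=np.array(c["world_to_cam"])
    return K,np.diag([1,-1,-1,1.])@W
def proj(C,p):
    K,W=C; q=W[:3,:3]@np.asarray(p,float)+W[:3,3]; q=K@q; return q[:2]/q[2]
def ray(C,uv,z):
    K,W=C; d=W[:3,:3].T@np.linalg.solve(K,[*uv,1.]); o=-W[:3,:3].T@W[:3,3]
    return o+d*(z-o[2])/d[2]
E
python3 - <<'E'
from h import *
for n,l in dict(scene=[((285,285),12),((387,273),48),((248,293),12),((320,299),12),((268,311),0),((338,365),0),((338,248),0)],side=[((330,268),12),((237,268),48),((328,290),12),((375,318),0),((207,258),0)]).items():
    for uv,z in l: print(n,uv,z,ray(cam(n),uv,z).round(0))
for n,(a,b,c,d) in dict(scene=(220,400,210,320),side=(220,400,225,335)).items():
    im=cv2.imread(f"pics/{n}0.png")[c:d,a:b]; cv2.imwrite(f"pics/{n}0c.png",cv2.resize(im,None,fx=4,fy=4,interpolation=2))
E
```

```text
scene (285, 285) 12 [672.  79.  12.]
scene (387, 273) 48 [491.   9.  48.]
scene (248, 293) 12 [721. 135.  12.]
scene (320, 299) 12 [590.  95.  12.]
scene (268, 311) 0 [666. 156.   0.]
scene (338, 365) 0 [489. 238.   0.]
scene (338, 248) 0 [ 653. -132.    0.]
side (330, 268) 12 [674.  31.  12.]
side (237, 268) 48 [496.  69.  48.]
side (328, 290) 12 [626. -36.  12.]
side (375, 318) 0 [ 655. -138.    0.]
side (207, 258) 0 [492. 226.   0.]
```

View pics/wrist0.png

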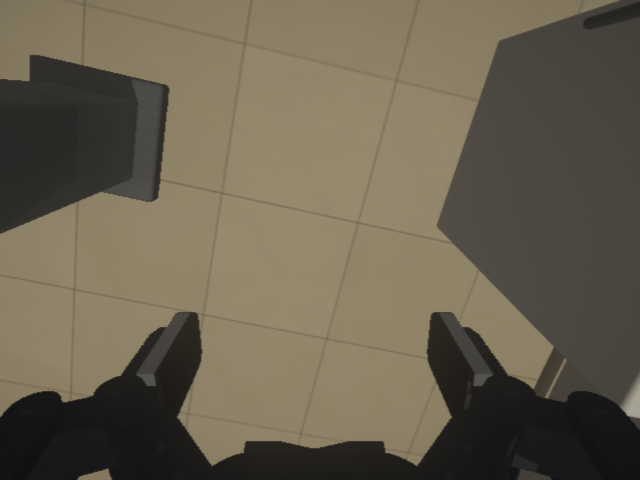

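Call:
{"name": "servo_tool", "arguments": {
  "deltas": [
    [[0.5,-0.5,0],[0,0,0],-1],
    [[1,-0.95,0],[0,0,0],-1],
    [[1,-0.95,0],[0,0,0],-1],
    [[1,-0.95,0],[0,0,0],-1],
    [[1,-0.95,0],[0,0,0],-1],
    [[1,-0.95,0],[0,0,0],-1],
    [[1,-0.95,0],[0,0,0],-1],
    [[1,-0.95,0],[0,0,0],-1]
  ]
}}

```text
t: 0.95
eef_pos: [281.2, -392.0, 231.2]
tcp_rot: [[0.976, 0.219, -0.0], [0.219, -0.976, 0.0], [0.0, -0.0, -1.0]]
force: [1.0, -0.6, -0.0]
gripper_width: 85.2
grip_force: 0.0
```

Call:
{"name": "servo_tool", "arguments": {
  "deltas": [
    [[1,-0.95,0],[0,0,0],-1],
    [[1,-0.95,0],[0,0,0],-1],
    [[1,-0.95,0],[0,0,0],-1],
    [[1,-0.95,0],[0,0,0],-1],
    [[1,-0.95,0],[0,0,0],-1],
    [[1,-0.95,0],[0,0,0],-1],
    [[1,-0.95,0],[0,0,0],-1],
    [[1,-0.95,0],[0,0,0],-1]
  ]
}}

```text
t: 1.75
eef_pos: [434.2, -163.0, 231.3]
tcp_rot: [[0.976, 0.219, -0.0], [0.219, -0.976, 0.0], [-0.0, -0.0, -1.0]]
force: [0.5, -1.1, -0.6]
gripper_width: 85.4
grip_force: 0.0
```

Call:
{"name": "servo_tool", "arguments": {
  "deltas": [
    [[1,-0.95,0],[0,0,0],-1],
    [[1,-0.95,0],[0,0,0],-1],
    [[1,-0.95,0],[0,0,0],-1],
    [[1,-0.95,0],[0,0,0],-1],
    [[1,-0.95,0],[0,0,0],-1],
    [[1,-0.95,0],[0,0,0],-1],
    [[0.5,-0.5,0],[0,0,0],-1],
    [[0,0,0],[0,0,0],-1]
  ]
}}

```text
t: 2.55
eef_pos: [559.1, 23.7, 231.1]
tcp_rot: [[0.975, 0.222, -0.0], [0.222, -0.975, 0.0], [0.0, -0.0, -1.0]]
force: [-0.7, 0.2, -0.2]
gripper_width: 85.4
grip_force: 0.0
```

```bash
python3 - <<'E'
from h import *
import pickle
for i in range(1): 
    s=sensors.get_state(); im=imaging.read_camera("wrist")
pickle.dump(s,open("s1.pkl","wb")); cv2.imwrite("pics/w1.png",im[:,:,::-1])
print(s["t"],s["eef_pos"],s["tcp_rot"],s["joint_vel"],s["force"])
E
```

```text
2.55 [559.10267211  23.66662804 231.14623919] [[ 9.75114557e-01  2.21701601e-01 -3.56546740e-05]
 [ 2.21701604e-01 -9.75114537e-01  1.98682066e-04]
 [ 9.28074138e-06 -2.01642474e-04 -9.99999980e-01]] [-0.04367949 -0.01620975  0.03669433 -0.01566848  0.0055875  -0.03009099] [-0.66319087  0.21036386 -0.20910718]
```

View pics/w1.png

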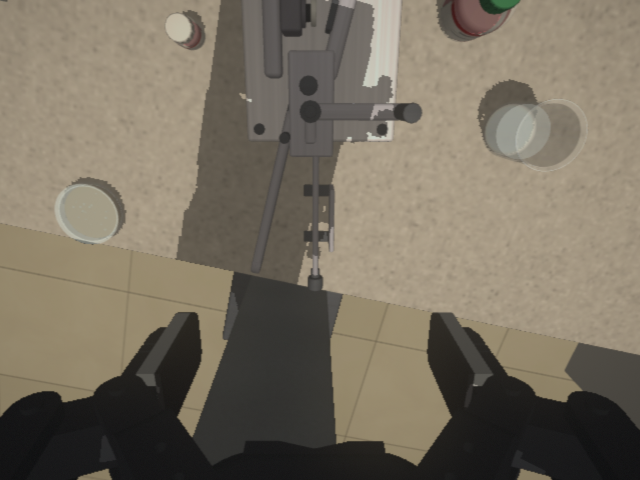

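```bash
python3 - <<'E'
from h import *
import pickle
from scipy.optimize import least_squares
s=pickle.load(open("s1.pkl","rb")); C=cam("wrist",s)
pts=[((-171,-5.5,48),(316,290)),((-18,-67,107),(413,112)),((-18,-1.5,72),(310,111)),((-45,55,12),(249,140)),((-45,-75,12),(394,139))]
def tw(q,p): c,n=np.cos(q[2]),np.sin(q[2]); return [q[0]+c*p[0]-n*p[1],q[1]+n*p[0]+c*p[1],p[2]]
f=lambda q:np.concatenate([proj(C,tw(q,p))-uv for p,uv in pts])
r=least_squares(f,[640,30,.2]); print(r.x, r.fun.reshape(-1,2).round(1))
q=r.x; np.save("q.npy",q)
for p in [(0,0,66),(-105,-12,60),(-105,-30,60),(-105,39,60),(-126,-8,32),(-84,-8,32),(-132,-20,60),(-78,-20,60),(-154,-8,60)]: print(p,proj(C,tw(q,p)).round(1))
for n in ["scene","side"]: print(n,[proj(cam(n),tw(q,p)).round(0).tolist() for p in [(-18,-67,107),(-171,-5.5,48),(-45,55,12)]])
for uv,z in [((88,205),15),((550,133),0),((181,27),40)]: print(ray(C,uv,z).round(0))
im=cv2.imread("pics/w1.png")[150:300,230:350]; cv2.imwrite("pics/w1c.png",cv2.resize(im,None,fx=4,fy=4,interpolation=2))
E
```

```text
[6.50343140e+02 4.80272738e+01 2.26994817e-01] [[ 0.3 -2.5]
 [-0.4 -0.4]
 [ 0.8 -0.3]
 [-1.   1.3]
 [ 0.2  1.9]]
(0, 0, 66) [308.7  84.5]
(-105, -12, 60) [324.2 221.2]
(-105, -30, 60) [346.1 221.1]
(-105, 39, 60) [262.3 221.3]
(-126, -8, 32) [319.  234.6]
(-84, -8, 32) [319. 189.]
(-132, -20, 60) [333.5 251.8]
(-78, -20, 60) [334.4 188.8]
(-154, -8, 60) [319.3 275.7]
scene [[319.0, 224.0], [391.0, 273.0], [319.0, 298.0]]
side [[334.0, 237.0], [246.0, 285.0], [280.0, 266.0]]
[504. 226.  15.]
[ 661. -174.    0.]
[669. 151.  40.]
```

View pics/w1c.png

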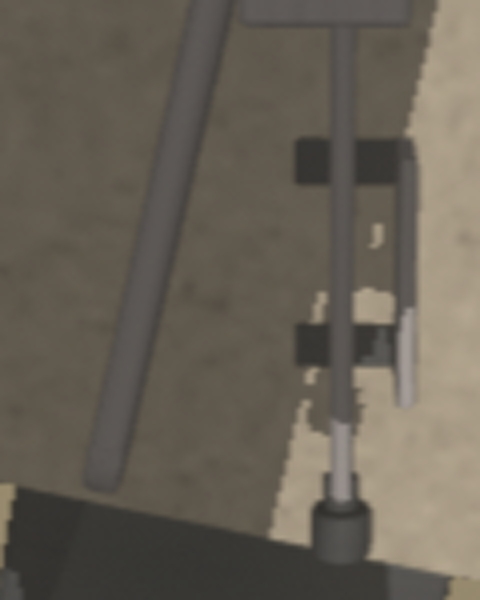

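Call:
{"name": "servo_tool", "arguments": {
  "deltas": [
    [[-0.43,-0.52,0.5],[0,0,0],-1],
    [[0,0,1],[0,0,0],-1],
    [[0,0,1],[0,0,0],-1],
    [[0,0,1],[0,0,0],-1],
    [[0,0,1],[0,0,0],-1],
    [[0,0,1],[0,0,0],-0.8],
    [[0,0,0.74],[0,0,0],-0.8],
    [[0,0,0],[0,0,0],-0.8]
  ]
}}

```text
t: 3.4
eef_pos: [542.6, 30.8, 73.2]
tcp_rot: [[0.976, 0.218, -0.006], [0.218, -0.976, -0.0], [-0.006, -0.001, -1.0]]
force: [-0.9, 0.1, -0.5]
gripper_width: 77.1
grip_force: 0.0
```

```bash
python3 - <<'E'
from h import *
import pickle
s=sensors.get_state(); im=imaging.read_camera("wrist")
pickle.dump(s,open("s2.pkl","wb")); cv2.imwrite("pics/w2.png",im[:,:,::-1])
print(s["t"],s["eef_pos"],s["tcp_rot"][:,0],s["gripper_width"])
q=np.load("q.npy"); C=cam("wrist",s)
def tw(p): c,n=np.cos(q[2]),np.sin(q[2]); return [q[0]+c*p[0]-n*p[1],q[1]+n*p[0]+c*p[1],p[2]]
for p in [(-18,-1.5,72),(-18,-67,107),(-171,-5.5,48),(-132,-20,60),(-78,-20,60),(-154,-8,60),(-105,39,60)]: print(p,proj(C,tw(p)).round(1))
E
```

```text
3.4 [542.59681198  30.78644168  73.22567185] [ 0.97597453  0.21781499 -0.00550857] 77.14082226373489
(-18, -1.5, 72) [337.7  75.2]
(-18, -67, 107) [606.   65.3]
(-171, -5.5, 48) [339.1 396.6]
(-132, -20, 60) [373.6 345.3]
(-78, -20, 60) [379.1 233.2]
(-154, -8, 60) [346.4 385.2]
(-105, 39, 60) [240.5 292.8]
```

View pics/w2.png

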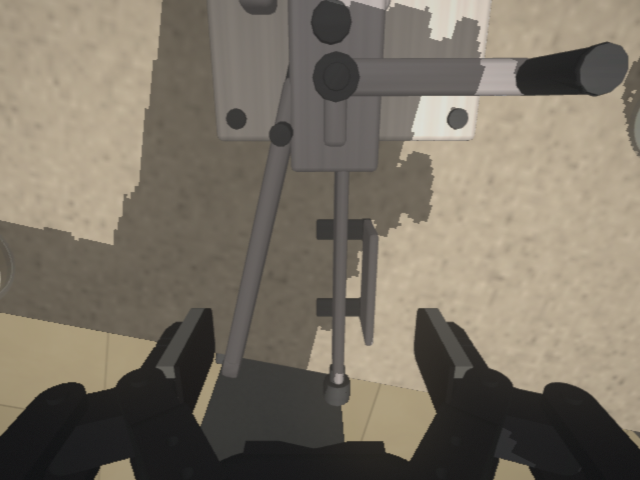

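Call:
{"name": "servo_tool", "arguments": {
  "deltas": [
    [[0,0,0],[0,0,0],-0.64],
    [[0,0,0],[0,0,0],-0.64],
    [[0,0,0],[0,0,0],-0.64]
  ]
}}

```text
t: 3.75
eef_pos: [546.2, 31.9, 76.5]
tcp_rot: [[0.976, 0.219, 0.002], [0.219, -0.976, 0.0], [0.002, 0.0, -1.0]]
force: [-0.3, 0.2, 0.2]
gripper_width: 70.1
grip_force: 0.0
```

Call:
{"name": "servo_tool", "arguments": {
  "deltas": [
    [[0,-0.09,0.4],[0,0,0],-0.64],
    [[0,0,0.4],[0,0,0],-0.64],
    [[0,0,0.4],[0,0,0],-0.64],
    [[0,0,0.4],[0,0,0],-0.64],
    [[0,0,0.44],[0,0,0],-0.64],
    [[0,0,0],[0,0,0],-0.64],
    [[0,0,0],[0,0,0],-0.64]
  ]
}}

```text
t: 4.45
eef_pos: [544.7, 34.2, 23.8]
tcp_rot: [[0.976, 0.219, -0.001], [0.219, -0.976, -0.0], [-0.001, -0.0, -1.0]]
force: [0.2, -0.0, 0.2]
gripper_width: 70.1
grip_force: 0.0
```

Call:
{"name": "servo_tool", "arguments": {
  "deltas": [
    [[0,-0.04,0],[0,0,0],-0.64],
    [[0,0,0],[0,0,0],-0.64],
    [[0,-0.04,0],[0,0,0],-0.64],
    [[0,0,0],[0,0,0],-0.64],
    [[0,0,0],[0,0,0],-0.64]
  ]
}}

```text
t: 4.95
eef_pos: [544.7, 36.2, 24.5]
tcp_rot: [[0.976, 0.219, 0.0], [0.219, -0.976, 0.0], [0.0, 0.0, -1.0]]
force: [0.6, 0.0, 0.2]
gripper_width: 69.9
grip_force: 0.0
```

Call:
{"name": "servo_tool", "arguments": {
  "deltas": [
    [[0,-0.02,0],[0,0,0],-0.64],
    [[0,-0.02,0],[0,0,0],-0.64],
    [[0,0,0],[0,0,0],-0.64]
  ]
}}

```text
t: 5.25
eef_pos: [544.3, 37.2, 24.3]
tcp_rot: [[0.976, 0.219, -0.0], [0.219, -0.976, 0.0], [-0.0, -0.0, -1.0]]
force: [-0.5, -0.1, -0.3]
gripper_width: 69.8
grip_force: 0.0
```

Call:
{"name": "servo_tool", "arguments": {
  "deltas": [
    [[0,-0.02,0],[0,0,0],-0.64],
    [[0,0,0],[0,0,0],-0.64],
    [[0,0,0],[0,0,0],-0.64]
  ]
}}

```text
t: 5.55
eef_pos: [544.2, 37.6, 24.3]
tcp_rot: [[0.976, 0.219, -0.0], [0.219, -0.976, 0.0], [-0.0, -0.0, -1.0]]
force: [0.0, -1.6, -0.2]
gripper_width: 70.0
grip_force: 0.0
```

Call:
{"name": "servo_tool", "arguments": {
  "deltas": [
    [[0,-0.02,0],[0,0,0],-0.64],
    [[0,0,0],[0,0,0],-0.64],
    [[0,0,0],[0,0,0],-0.64]
  ]
}}

```text
t: 5.85
eef_pos: [544.1, 38.1, 24.3]
tcp_rot: [[0.976, 0.219, 0.0], [0.219, -0.976, 0.0], [0.0, -0.0, -1.0]]
force: [-0.7, -0.6, -0.4]
gripper_width: 70.0
grip_force: 0.0
```

Call:
{"name": "servo_tool", "arguments": {
  "deltas": [
    [[0,-0.02,0],[0,0,0],-0.64],
    [[0,0,0],[0,0,0],-0.64],
    [[0,0,0],[0,0,0],-0.64]
  ]
}}

```text
t: 6.15
eef_pos: [544.0, 38.6, 24.3]
tcp_rot: [[0.976, 0.219, -0.0], [0.219, -0.976, 0.0], [-0.0, -0.0, -1.0]]
force: [0.3, -0.4, -0.3]
gripper_width: 70.3
grip_force: 0.0
```

Call:
{"name": "servo_tool", "arguments": {
  "deltas": [
    [[0,-0.02,0],[0,0,0],-0.64],
    [[0,0,0],[0,0,0],-0.64],
    [[0,0,0],[0,0,0],-0.64]
  ]
}}

```text
t: 6.45
eef_pos: [543.9, 39.1, 24.3]
tcp_rot: [[0.976, 0.219, -0.0], [0.219, -0.976, -0.0], [-0.0, 0.0, -1.0]]
force: [0.1, -0.0, 1.1]
gripper_width: 70.0
grip_force: 0.0
```

Call:
{"name": "servo_tool", "arguments": {
  "deltas": [
    [[0,-0.02,0],[0,0,0],-0.64],
    [[0,0,0],[0,0,0],-0.64],
    [[0,0,0],[0,0,0],-0.64]
  ]
}}

```text
t: 6.75
eef_pos: [543.9, 39.5, 24.3]
tcp_rot: [[0.976, 0.219, 0.0], [0.219, -0.976, -0.0], [0.0, 0.0, -1.0]]
force: [0.8, -2.0, 0.4]
gripper_width: 69.8
grip_force: 0.9
```

Call:
{"name": "servo_tool", "arguments": {
  "deltas": [
    [[0,-0.02,0],[0,0,0],-0.64],
    [[0,0,0],[0,0,0],-0.64],
    [[0,0,0],[0,0,0],-0.64]
  ]
}}

```text
t: 7.05
eef_pos: [543.9, 39.6, 24.3]
tcp_rot: [[0.976, 0.219, 0.0], [0.219, -0.976, -0.001], [0.0, 0.001, -1.0]]
force: [1.0, -5.0, -0.7]
gripper_width: 69.8
grip_force: 2.7
```

Call:
{"name": "servo_tool", "arguments": {
  "deltas": [
    [[0,-0.02,0],[0,0,0],-0.64],
    [[0,0,0],[0,0,0],-0.64],
    [[0,0,0],[0,0,0],-0.64]
  ]
}}

```text
t: 7.35
eef_pos: [543.9, 39.6, 24.4]
tcp_rot: [[0.976, 0.219, 0.0], [0.219, -0.976, -0.001], [0.0, 0.001, -1.0]]
force: [1.8, -8.0, -0.1]
gripper_width: 70.4
grip_force: 4.2
```

Call:
{"name": "servo_tool", "arguments": {
  "deltas": [
    [[0,0.04,0],[0,0,0],-0.64],
    [[0,0.02,-0.007],[0,0,0],-0.617],
    [[0,0.02,-0.007],[0,0,0],-0.593],
    [[0,0.02,-0.007],[0,0,0],-0.57],
    [[0,0.02,-0.007],[0,0,0],-0.546],
    [[0,0.02,-0.007],[0,0,0],-0.523],
    [[0,0,0],[0,0,0],-0.523],
    [[0,0,0],[0,0,0],-0.523]
  ]
}}

```text
t: 8.15
eef_pos: [544.5, 37.1, 25.3]
tcp_rot: [[0.976, 0.219, 0.0], [0.219, -0.976, -0.0], [0.0, 0.0, -1.0]]
force: [0.1, -3.5, 3.2]
gripper_width: 64.7
grip_force: 2.1
```

Call:
{"name": "servo_tool", "arguments": {
  "deltas": [
    [[0,0.02,-0.007],[0,0,0],-0.5],
    [[0,0.02,-0.007],[0,0,0],-0.476],
    [[0,0.02,-0.007],[0,0,0],-0.453],
    [[0,0,0],[0,0,0],-0.453],
    [[0,0,0],[0,0,0],-0.453]
  ]
}}

```text
t: 8.65
eef_pos: [544.8, 36.0, 25.9]
tcp_rot: [[0.976, 0.219, 0.0], [0.219, -0.976, 0.0], [0.0, -0.0, -1.0]]
force: [-0.4, -1.8, 5.7]
gripper_width: 62.5
grip_force: 15.0
```

Call:
{"name": "servo_tool", "arguments": {
  "deltas": [
    [[0,0.02,-0.007],[0,0,0],-0.43],
    [[0,0,0],[0,0,0],-0.43],
    [[0,0,0],[0,0,0],-0.43]
  ]
}}

```text
t: 8.95
eef_pos: [544.8, 35.5, 26.1]
tcp_rot: [[0.976, 0.219, 0.0], [0.219, -0.976, 0.0], [0.0, -0.0, -1.0]]
force: [-1.1, -0.9, 6.5]
gripper_width: 61.6
grip_force: 15.1
```

Call:
{"name": "servo_tool", "arguments": {
  "deltas": [
    [[0,0.02,-0.02],[0,0,0],-0.406],
    [[0,0.02,-0.02],[0,0,0],-0.383],
    [[0,0.02,-0.015],[0,0,0],-0.36],
    [[0,0,0],[0,0,0],-0.36],
    [[0,0,0],[0,0,0],-0.36]
  ]
}}

```text
t: 9.45
eef_pos: [545.2, 34.0, 26.9]
tcp_rot: [[0.976, 0.219, -0.0], [0.219, -0.976, 0.0], [0.0, -0.0, -1.0]]
force: [1.5, 1.8, -4.9]
gripper_width: 58.8
grip_force: 13.2
```

Call:
{"name": "servo_tool", "arguments": {
  "deltas": [
    [[0,0.015,-0.002],[0,0,0],-0.336],
    [[0,0.018,-0.007],[0,0,0],-0.313],
    [[0,0.018,-0.007],[0,0,0],-0.29],
    [[0,0.018,-0.007],[0,0,0],-0.266],
    [[0,0,0],[0,0,0],-0.266],
    [[0,0,0],[0,0,0],-0.266]
  ]
}}

```text
t: 10.05
eef_pos: [545.6, 32.0, 27.8]
tcp_rot: [[0.976, 0.219, 0.0], [0.219, -0.976, -0.0], [0.0, 0.0, -1.0]]
force: [3.1, -0.9, -5.7]
gripper_width: 54.4
grip_force: 11.9
```

Call:
{"name": "servo_tool", "arguments": {
  "deltas": [
    [[0,0.02,0],[0,0,0],-0.243],
    [[0,0.02,0],[0,0,0],-0.22],
    [[0,0.02,-0.004],[0,0,0],-0.196],
    [[0,0.02,-0.004],[0,0,0],-0.173],
    [[0,0.02,-0.004],[0,0,0],-0.15],
    [[0,0,0],[0,0,0],-0.15]
  ]
}}

```text
t: 10.65
eef_pos: [546.1, 29.5, 28.6]
tcp_rot: [[0.976, 0.219, 0.0], [0.219, -0.976, -0.0], [0.0, 0.0, -1.0]]
force: [-0.4, -2.6, 5.8]
gripper_width: 49.6
grip_force: 8.8
```

Call:
{"name": "servo_tool", "arguments": {
  "deltas": [
    [[0,0.022,-0.006],[0,0,0],-0.126],
    [[0,0.022,-0.006],[0,0,0],-0.103],
    [[0,0.022,-0.004],[0,0,0],-0.08],
    [[0,0.02,-0.004],[0,0,0],-0.056],
    [[0,0,0],[0,0,0],-0.056]
  ]
}}

```text
t: 11.15
eef_pos: [546.4, 27.4, 29.0]
tcp_rot: [[0.976, 0.219, -0.0], [0.219, -0.976, 0.0], [-0.0, -0.0, -1.0]]
force: [-0.6, -4.5, 5.6]
gripper_width: 45.2
grip_force: 4.8
```

Call:
{"name": "servo_tool", "arguments": {
  "deltas": [
    [[0,0.03,-0.004],[0,0,0],-0.033],
    [[0,0.03,-0.004],[0,0,0],-0.01],
    [[0,0.02,-0.004],[0,0,0],0.014],
    [[0,0,0],[0,0,0],0.014],
    [[0,0,0],[0,0,0],0.014]
  ]
}}

```text
t: 11.65
eef_pos: [546.6, 25.7, 28.7]
tcp_rot: [[0.976, 0.219, -0.001], [0.219, -0.976, 0.0], [-0.001, -0.0, -1.0]]
force: [0.3, 0.0, 1.0]
gripper_width: 42.4
grip_force: 0.8
```

Call:
{"name": "servo_tool", "arguments": {
  "deltas": [
    [[0,0.02,-0.004],[0,0,0],0.037],
    [[0,0.02,-0.004],[0,0,0],0.06],
    [[0,0,0],[0,0,0],0.06]
  ]
}}

```text
t: 11.95
eef_pos: [547.1, 24.6, 29.0]
tcp_rot: [[0.976, 0.219, -0.0], [0.219, -0.976, 0.0], [-0.0, -0.0, -1.0]]
force: [0.3, 0.7, 0.1]
gripper_width: 39.9
grip_force: 0.0
```

Call:
{"name": "servo_tool", "arguments": {
  "deltas": [
    [[0,0,0],[0,0,0],-0.3],
    [[0,0.08,0],[0,0,0],-0.64],
    [[0,0.08,0],[0,0,0],-0.64],
    [[0,0,-0.3],[0,0,0],-0.64],
    [[0,0,-0.7],[0,0,0],-0.64],
    [[0,0,-1],[0,0,0],-0.64],
    [[0,0,-1],[0,0,0],-0.64],
    [[0,0,-1],[0,0,0],-0.64]
  ]
}}

```text
t: 12.75
eef_pos: [547.9, 20.6, 130.6]
tcp_rot: [[0.976, 0.219, 0.0], [0.219, -0.976, 0.0], [0.0, -0.0, -1.0]]
force: [0.5, 0.1, -0.2]
gripper_width: 70.3
grip_force: 0.0
```

Call:
{"name": "servo_tool", "arguments": {
  "deltas": [
    [[0,0,-0.5],[0,0,0],-0.64],
    [[0,0,0],[0,0,0],-0.64],
    [[0,0,0],[0,0,0],-0.64]
  ]
}}

```text
t: 13.05
eef_pos: [547.7, 20.6, 141.3]
tcp_rot: [[0.976, 0.219, -0.0], [0.219, -0.976, 0.0], [-0.0, -0.0, -1.0]]
force: [-0.5, -0.1, -0.5]
gripper_width: 70.2
grip_force: 0.0
```

```bash
python3 - <<'E'
from h import *
import pickle
s=sensors.get_state(); im=imaging.read_camera("wrist")
pickle.dump(s,open("s3.pkl","wb")); cv2.imwrite("pics/w3.png",im[:,:,::-1])
print(s["t"],s["eef_pos"],s["tcp_rot"][:,0],s["gripper_width"],s["force"])
q=np.load("q.npy"); C=cam("wrist",s)
def tw(p): c,n=np.cos(q[2]),np.sin(q[2]); return [q[0]+c*p[0]-n*p[1],q[1]+n*p[0]+c*p[1],p[2]]
for p in [(-18,-1.5,72),(-18,-67,107),(-171,-5.5,48),(-78,-20,60),(-105,12,60)]: print(p,proj(C,tw(p)).round(1))
E
```

```text
13.05 [547.70721106  20.64962175 141.27941463] [ 9.75727219e-01  2.18989279e-01 -2.98155249e-04] 70.19209261210911 [-0.51545445 -0.08217176 -0.4590318 ]
(-18, -1.5, 72) [308.1  89.8]
(-18, -67, 107) [464.   86.5]
(-171, -5.5, 48) [316.7 330.1]
(-78, -20, 60) [341.5 200.9]
(-105, 12, 60) [287.3 245.1]
```

View pics/w3.png

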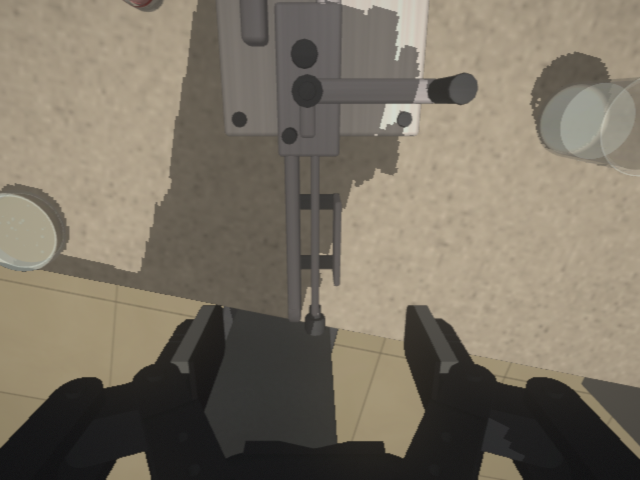

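Call:
{"name": "servo_tool", "arguments": {
  "deltas": [
    [[0.5,0.3,0],[0,0,0],1],
    [[0.8,0.447,0],[0,0,0],1],
    [[0.8,0.447,0],[0,0,0],1],
    [[0.8,0.447,0],[0,0,0],1],
    [[0.8,0.447,0],[0,0,0],1],
    [[0.8,0.447,0],[0,0,0],1],
    [[0,0,0],[0,0,0],1],
    [[0,0,0],[0,0,0],1]
  ]
}}

```text
t: 13.9
eef_pos: [670.5, -16.5, 139.7]
tcp_rot: [[0.976, 0.219, -0.003], [0.219, -0.976, 0.0], [-0.003, -0.001, -1.0]]
force: [-0.3, -0.3, -0.1]
gripper_width: -0.1
grip_force: 0.0
```

Call:
{"name": "servo_tool", "arguments": {
  "deltas": [
    [[0,0,0],[0,0,0],1],
    [[0,0,0],[0,0,0],1]
  ]
}}

```text
t: 14.1
eef_pos: [670.6, -16.2, 141.2]
tcp_rot: [[0.976, 0.219, -0.001], [0.219, -0.976, 0.0], [-0.001, -0.0, -1.0]]
force: [-0.5, -0.6, 0.5]
gripper_width: -0.2
grip_force: 0.0
```

Call:
{"name": "servo_tool", "arguments": {
  "deltas": [
    [[0.06,0,0.3],[0,0,0],1],
    [[0,0,0.4],[0,0,0],1],
    [[0,0,0.4],[0,0,0],1],
    [[0,0,0.4],[0,0,0],1],
    [[0,0,0.4],[0,0,0],1],
    [[0,0,0.4],[0,0,0],1],
    [[0,0,0.15],[0,0,0],1],
    [[0,0,0],[0,0,0],1]
  ]
}}

```text
t: 14.9
eef_pos: [672.7, -16.2, 79.4]
tcp_rot: [[0.976, 0.219, -0.001], [0.219, -0.976, 0.0], [-0.001, -0.0, -1.0]]
force: [-0.6, 0.3, 0.1]
gripper_width: -0.2
grip_force: 0.0
```

Call:
{"name": "servo_tool", "arguments": {
  "deltas": [
    [[-0.06,0,0],[0,0,0],1],
    [[-0.06,0,0],[0,0,0],1],
    [[-0.06,0,0],[0,0,0],1],
    [[0,0,0],[0,0,0],1],
    [[0,0,0],[0,0,0],1]
  ]
}}

```text
t: 15.4
eef_pos: [668.9, -17.2, 80.7]
tcp_rot: [[0.976, 0.219, 0.0], [0.219, -0.976, -0.0], [0.0, 0.0, -1.0]]
force: [0.0, -0.2, -0.6]
gripper_width: 0.0
grip_force: 0.0
```

Call:
{"name": "servo_tool", "arguments": {
  "deltas": [
    [[-0.06,0,0],[0,0,0],1],
    [[-0.06,0,0],[0,0,0],1],
    [[-0.06,0,0],[0,0,0],1],
    [[-0.06,0,0],[0,0,0],1],
    [[0,0,0],[0,0,0],1],
    [[0,0,0],[0,0,0],1]
  ]
}}

```text
t: 16.0
eef_pos: [663.0, -18.5, 80.4]
tcp_rot: [[0.976, 0.219, 0.0], [0.219, -0.976, 0.0], [0.0, 0.0, -1.0]]
force: [1.6, -0.7, -0.2]
gripper_width: -0.3
grip_force: 0.3
```

Call:
{"name": "servo_tool", "arguments": {
  "deltas": [
    [[-0.06,0,0],[0,0,0],1],
    [[-0.06,0,0],[0,0,0],1],
    [[-0.06,0,0],[0,0,0],1],
    [[-0.06,0,0],[0,0,0],1],
    [[-0.06,0,0],[0,0,0],1],
    [[-0.06,0,0],[0,0,0],1],
    [[0,0,0],[0,0,0],1],
    [[0,0,0],[0,0,0],1]
  ]
}}

```text
t: 16.8
eef_pos: [656.1, -20.2, 80.8]
tcp_rot: [[0.976, 0.219, 0.004], [0.219, -0.976, 0.0], [0.004, 0.001, -1.0]]
force: [8.1, 0.9, -3.4]
gripper_width: 0.2
grip_force: 4.1
```

Call:
{"name": "servo_tool", "arguments": {
  "deltas": [
    [[-0.04,0,0],[0,0,0],1],
    [[-0.04,0,0],[0,0,0],1],
    [[-0.04,0,0],[0,0,0],1],
    [[-0.04,0,0],[0,0,0],1],
    [[0,0,0],[0,0,0],1],
    [[0,0,0],[0,0,0],1]
  ]
}}

```text
t: 17.4
eef_pos: [650.6, -21.2, 80.5]
tcp_rot: [[0.976, 0.219, 0.001], [0.219, -0.976, 0.0], [0.001, -0.0, -1.0]]
force: [2.9, 1.4, -1.3]
gripper_width: -0.4
grip_force: 1.8
```

Call:
{"name": "servo_tool", "arguments": {
  "deltas": [
    [[-0.06,0,0],[0,0,0],1],
    [[-0.06,0,0],[0,0,0],1],
    [[0,0,0],[0,0,0],1],
    [[0,0,0],[0,0,0],1]
  ]
}}

```text
t: 17.8
eef_pos: [646.9, -22.0, 80.4]
tcp_rot: [[0.976, 0.219, -0.001], [0.219, -0.976, 0.0], [-0.001, -0.0, -1.0]]
force: [1.5, 1.6, -0.7]
gripper_width: 0.0
grip_force: 0.9
```

```bash
python3 - <<'E'
from h import *
im=imaging.read_camera("wrist")
cv2.imwrite("pics/w4.png",im[:,:,::-1])
E
```

```text
(no output)
```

View pics/w4.png

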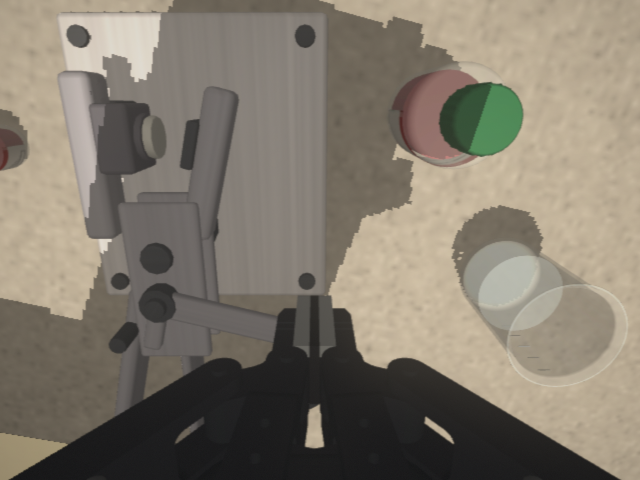

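The picture shows the moving handle swung out again at (130,390), the jaws apart at (150,140) to (210,150), and the lever turned at (220,315). I'll let the lever return and then leave.

Call:
{"name": "servo_tool", "arguments": {
  "deltas": [
    [[0.12,0,0],[0,0,0],1],
    [[0.16,0,0],[0,0,0],1],
    [[0.16,0,0],[0,0,0],1],
    [[0.16,0,0],[0,0,0],1],
    [[0.16,0,0],[0,0,0],1],
    [[0.16,0,0],[0,0,0],1],
    [[0.12,0,0],[0,0,0],1],
    [[0,0,0],[0,0,0],1]
  ]
}}

```text
t: 18.65
eef_pos: [673.0, -16.2, 80.3]
tcp_rot: [[0.976, 0.219, 0.0], [0.219, -0.976, 0.0], [0.0, -0.0, -1.0]]
force: [0.2, 0.1, 0.5]
gripper_width: -0.3
grip_force: 0.0
```

Call:
{"name": "servo_tool", "arguments": {
  "deltas": [
    [[0,0,0],[0,0,0],1],
    [[0,0,-0.4],[0,0,0],1],
    [[0,0,-0.8],[0,0,0],1],
    [[0,0,-1],[0,0,0],1],
    [[0,0,-1],[0,0,0],1],
    [[-1,0,-1],[0,0,0],1],
    [[-1,0,-1],[0,0,0],1],
    [[-1,0,0],[0,0,0],1]
  ]
}}

```text
t: 19.45
eef_pos: [600.8, -33.0, 214.9]
tcp_rot: [[0.976, 0.219, 0.007], [0.219, -0.976, -0.001], [0.007, 0.002, -1.0]]
force: [0.5, -0.8, 0.2]
gripper_width: -0.4
grip_force: 0.0
```

Call:
{"name": "servo_tool", "arguments": {
  "deltas": [
    [[-1,-0.5,0],[0,0,0],1],
    [[-0.5,-0.5,0],[0,0,0],1],
    [[0,0,0],[0,0,0],1],
    [[0,0,0],[0,0,0],1],
    [[0,0,0],[0,0,0],1]
  ]
}}

```text
t: 19.95
eef_pos: [558.5, -16.8, 210.9]
tcp_rot: [[0.976, 0.219, 0.001], [0.219, -0.976, -0.0], [0.001, 0.0, -1.0]]
force: [-0.3, -0.1, 0.5]
gripper_width: 0.1
grip_force: 0.0
```

```bash
python3 - <<'E'
from h import *
s=sensors.get_state(); im=imaging.read_camera("wrist"); cv2.imwrite("pics/w5.png",im[:,:,::-1])
print(s["t"],s["eef_pos"],s["force"])
q=np.load("q.npy"); C=cam("wrist",s)
def tw(p): c,n=np.cos(q[2]),np.sin(q[2]); return [q[0]+c*p[0]-n*p[1],q[1]+n*p[0]+c*p[1],p[2]]
for p in [(-18,-1.5,72),(-18,-67,107),(-105,39,60)]: print(p,proj(C,tw(p)).round(1))
E
```

```text
19.95 [558.4995224  -16.77555349 210.93235552] [-0.32843528 -0.14021035  0.46522658]
(-18, -1.5, 72) [251.4  96.8]
(-18, -67, 107) [354.3  95.4]
(-105, 39, 60) [207.2 217.4]
```

View pics/w5.png

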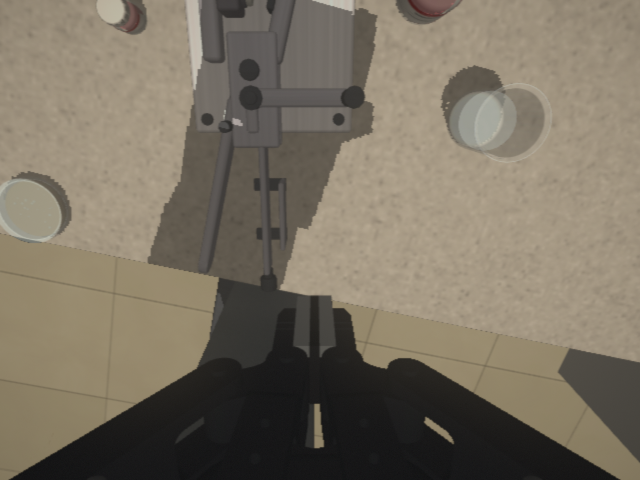

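The lever post is back at (353,97), as predicted. The handle edge is about 2 px off its fully open position, so I'll measure the handle angle properly.

```bash
python3 - <<'E'
from h import *
import pickle
q=np.load("q.npy")
def tw(p): c,n=np.cos(q[2]),np.sin(q[2]); return [q[0]+c*p[0]-n*p[1],q[1]+n*p[0]+c*p[1],p[2]]
s5=sensors.get_state()
for name,s in [("w1",pickle.load(open("s1.pkl","rb"))),("w3",pickle.load(open("s3.pkl","rb"))),("w5",s5)]:
    C=cam("wrist",s); g=cv2.GaussianBlur(cv2.cvtColor(cv2.imread(f"pics/{name}.png"),6),(1,5),0).astype(float)
    for r in (80,105,130):
        best=[]
        for a in np.arange(-.03,.29,.002):
            v=[]
            for y in (4,8,12):
                x=-r; c,n=np.cos(a),-np.sin(a)
                v.append(proj(C,tw((c*x-n*y,n*x+c*y,60))))
            sm=lambda p: cv2.remap(g.astype(np.float32),np.float32([[p[0]]]),np.float32([[p[1]]]),1)[0,0]
            d=(v[2]-v[0])/4
            best.append((sum(sm(v[1]+d*k) for k in (-1,0,1))/3-(sm(v[0]-d*1.5)+sm(v[2]+d*1.5))/2, a))
        best.sort(reverse=True); print(name,r,[(round(float(b),1),round(float(a),3)) for b,a in best[:3]])
E
```

```text
w1 80 [(18.7, 0.014), (18.7, 0.016), (18.7, 0.012)]
w1 105 [(7.9, 0.154), (7.9, 0.156), (7.9, 0.158)]
w1 130 [(16.9, -0.028), (16.1, -0.03), (16.0, -0.026)]
w3 80 [(15.6, 0.012), (15.5, 0.014), (15.5, 0.018)]
w3 105 [(11.0, 0.038), (10.9, 0.036), (10.6, 0.034)]
w3 130 [(7.3, 0.088), (7.3, 0.09), (6.9, 0.086)]
w5 80 [(18.3, -0.016), (18.3, -0.018), (18.3, -0.014)]
w5 105 [(13.9, 0.142), (13.8, 0.144), (13.7, 0.14)]
w5 130 [(15.4, 0.164), (15.3, 0.166), (15.1, 0.162)]
```

```bash
python3 - <<'E'
from h import *
import pickle
q=np.load("q.npy")
def tw(p): c,n=np.cos(q[2]),np.sin(q[2]); return [q[0]+c*p[0]-n*p[1],q[1]+n*p[0]+c*p[1],p[2]]
s6=sensors.get_state(); im6=imaging.read_camera("wrist")[:,:,::-1]
out=[]
for im,s in [(cv2.imread("pics/w1.png"),pickle.load(open("s1.pkl","rb"))),(im6,s6)]:
    C=cam("wrist",s)
    o=proj(C,tw((-105,15,60))).round().astype(int); a,b=o[0]-45,o[1]-65
    big=cv2.resize(np.ascontiguousarray(im[b:b+140,a:a+95]),None,fx=4,fy=4,interpolation=2)
    big=cv2.convertScaleAbs(big,alpha=1.6)
    for ang,col in ((.25,(0,255,0)),(.22,(0,0,255))):
        P=[]
        for r in (65,110,150):
            c,n=np.cos(ang),-np.sin(ang); x,y=-r,12
            P.append((proj(C,tw((c*x-n*y,n*x+c*y,60)))-[a,b]+.5)*4)
        cv2.polylines(big,[np.int32(P)],False,col,1)
    out.append(big)
cv2.imwrite("pics/cmp.png",np.hstack(out)); print(s6["t"])
E
```

```text
20.0
```

View pics/cmp.png

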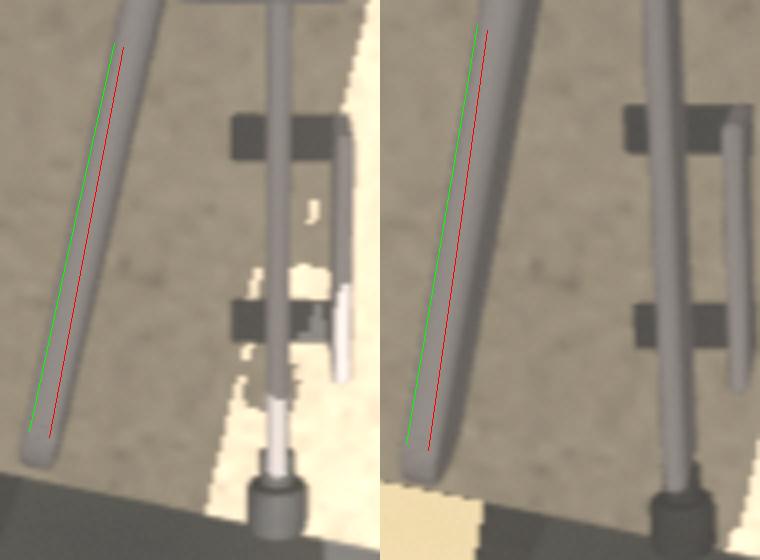

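The overlay shows the handle's outer edge on the 0.25 rad line (green) both before the squeeze and now, so the pliers are fully open. The lever is at rest and the arm is clear, so I'm handing in.

```bash
python3 -c "
from cell import ticket
print(ticket.finish_job())"
```

```text
the job is handed in; nothing more can be done
None
```

I handed the job in at about 20 s, with no verdict returned. The pliers were squeezed (about 15 N at most on the grip reading), locked and let go, then tripped open with the lever. The last pictures show the handle wide open and the lever back at rest. I saw no bystander shifted, but I did not measure the plug's depth after locking.

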